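# Slide the drip tray home under the contact grill

## Task

Put the drip tray back: slide it, pan first, into the low bay under the contact grill and push it fully home against the stop inside, then let go. The hidden guide channel lies left of the middle of the mouth, so slip the nose in right of it, ease the tray sideways to the left until you feel the guide wall, and slide it in along that wall; push gently, never hard against the grill, and leave the things around undisturbed.

Things in the scene. Friction and masses are not known exactly. Their poses are not given: they have to be found in the camera images.
- grill: Contact grill, black base, steel lid, fixed; yaw varies. 150 deep, 200 wide, front face 62 high; lid set back 32 from the face, to 105 high, handle on it to 123. Origin on the worktop, mid-mouth, in the plane of the front face; x into the bay, y left, z up. The mouth in the face is 176 wide (y -88 to +88), 26 high, without a floor: the tray slides on the worktop itself.
- bay_mouth (a point): Same mouth, mid-way up (13 above the worktop); axes as the grill's. Behind it, out of sight, is a channel 93 wide along x. Its middle lies left (+y) of this point by 6 to 34 mm, different each time. Its left side is a straight guide wall beginning right at the mouth (x = 4), its right side a blunt rail beginning at x = 45. Rigid end stop at x = 112; no spring or click.
- tray_tab (a point): Centre of the upright black grip tab of the loose drip tray, 24 above the worktop. Axes are the tray's: x from tab to nose, y left, z up. The tab is 32 along x, 14 along y, from 6 to 40 above the worktop; pinch it across y from above. A flat neck, 14 wide, joins it to the pan. With the tray home this point stands 53 mm in front of the grill's front face.
- tray_pan (a point): Centre of the tray's pan, 8 above the worktop it lies on; axes the tray's. Open aluminium pan 110 long (x), 90 wide (y), 16 high, about 0.22 kg with its tab, which lies 110 behind this point in x. The nose edge is 55 ahead of this point, the near edge 55 behind; when home the near edge is 2 mm inside the grill's front face.
- mug: White mug with dark spots, about 82 across and 91 high, on the right near the front edge; a bystander. Origin at the centre of its underside.
- pepper_mill: Wooden pepper mill, 58 across, 170 high, left of the grill; a bystander. Origin at the centre of its underside.
- tomato: Tomato, about 70 across, on the left; a bystander. Origin at its underside.
- onion: Red onion, about 82 across, on the left; a bystander. Origin at its underside.
- spice_jar: Spice jar, 45 across, 106 high, on the left, behind the tray and beside the pepper mill; a bystander. Origin at the centre of its underside.

How it is judged:
By the outcome, as a careful person would: the job done as asked, in the order asked, and still so for the second after the job is handed in, with the robot touching nothing.
It also fails if it takes over 64 s, if anything falls off the work surface, if the arm or the gripper's body presses on something with over 40 N, if the wrist force passes 120 N, or if a joint passes its speed limit or range.

## Robot

A 6-joint arm with a two-finger parallel gripper is mounted at the origin on a cart in front of the work surface, level with it; the furniture and walls round the work are solid. World frame = base frame: x ahead of the robot, y to its left, z up, the work surface at z = 0. Lengths are in m, angles in rad, forces in N, time in s.
With the tool pointing down it reaches from about 0.35 to 0.975 m from the base axis. Payload 17.4 kg.
Tool frame: the origin (TCP) lies midway between the tips of the shut fingers; the grasp point (between the pads) lies 19 mm behind it; z points along the fingers, y is the line along which they close (so a half turn about z gives the same grasp; the last joint's range is limited). The gripper opens to 85 mm and grips with 20 to 120 N. Pads are 22 mm wide; open, the fingers measure 114 mm over their backs; the gripper's body (76 mm by 85 mm) begins 54 mm behind the grasp point. The pads swing forward as they close: fully open they stand 13 mm farther back than shut.
Start: joints at [-1.363, 0.116, 1.442, -0, 1.584, -0.038], TCP at [0.164, -0.655, 0.21] pointing down, gripper open.
Joint ranges: [-2.83, 2.83], [-0.83, 2.19], [0.07, 2.5], [-1.14, 4.28], [0.01, 3], [-2.97, 2.97]. Speed limits (rad/s): [1.89, 1.89, 2.22, 3.14, 3.14, 3.14].

## Interface

Orientations are given as a unit quaternion [x, y, z, w].
In Python, from bench import readout, viewer, hand_in gives the robot as it stands.
- The arm moves only by the tool servo_tool, never from a script. Its argument "rows" is a list that holds one entry, the list of rows, each a list of 7 numbers: the shift along the tool's x, y, z in m, then the turn, a rotation vector about the tool's x, y, z in degrees, then the closure, from 0 (fully open) to 1 (shut). A call has 1 to 20 rows; each row is the pose to reach, as a shift and turn from the pose commanded when the call began, along the tool's axes at that moment; what a row does not reach only later rows make up. A row lasts 1/12 s, in which the tool goes at most 41.7 mm and 7.16 degrees, less where a joint would pass 70% of its speed; a pose out of reach is approached as far as the arm can. A call with a gripper value outside its range is refused whole. The fingers move at their own pace and stop on an object; "newtons" is the grip in N (left out, the last holds). Time passes only in rows, so rows that repeat a pose let the fingers close. It gives the time, the measured TCP pose, the force, the opening and the grip force at its end, in the units of the state.
- readout.observe(): the state, without advancing time (a new reading comes with each control period).
- viewer.get_image(name): name is "scene" or "top" or "wrist"; returns (picture, depth): 480x640x3 uint8, blue, green, red; 480x640 float32, m along the optical axis (not along the pixel's ray), 0 where there is no reading.
- viewer.camera_model(name): a dict with "vertical_fov" (degrees; the focal length in pixels is half the picture's height over the tangent of half this angle, whatever the lens; pixels are square), "cx", "cy" (the principal point, pixels), "rvec" (rotation vector, rad) and "tvec" (3), from world to camera coordinates, as OpenCV has them; the wrist camera has in their place "T_tool_cam" (4x4, takes a point from camera to tool coordinates, whose origin is the TCP and whose axes are the flange's). Camera axes: x right, y down, z forward; pixel columns grow to the right and rows downward; lengths in m; the calibration is good to about 2 mm. A picture is of the moment at which its call begins: read the wrist's pose just before it. camera_model takes no time and is no camera call.
- hand_in(): hands the job in; it is judged then, once.
Trained networks look in the newest picture that a camera, given by its name, has taken for a name from the list of things; names that differ only in an ending like _2 or _b are one class to them, and where a whole thing is asked for, a point or a joint stands for the part that bears it (a point fixed in the world has none). Each returns a list of dicts, best first, with "confidence" (0 to 1); they miss things now and then, are a little off and sometimes report something else, mostly with a low value. They report only what shows in the picture. A call takes as long as a camera call.
- viewer.boxes_of(name, camera): "box" ([centre column, centre row, width, height] in pixels, round what is visible of it).
The state is a dict: "time": time; "joint_positions": joint angles; "joint_velocities": joint speeds; "effort": joint torques, N m; "tcp_pos": TCP position; "ee_rot": TCP orientation; "ft_force": force on the tool from outside, world axes, zero at the start; "ft_torque": the same for the moment, N m; "grip_width": finger opening in m; "gripper_force": force on a finger pad.
Only numpy, scipy, OpenCV 4.12 (cv2) and the standard library are available. Lean on these libraries where they do the work, as an engineer would, in place of code of your own. Each camera call takes 0.05 s, during which the arm holds its last target. There are 200 camera calls.

## Working session

There is one attempt and no reset: what is moved stays moved. The work goes in short steps, Python scripts to look and compute and a tool call to move; the robot and the scene stay as the last step left them, time stands still between calls to the robot, and variables do not carry over. Pictures are saved under pics/ and viewed, at most 10 in all, crops included, and the job is handed in when it is done.

Besides the shell and the picture viewer there is one more tool, called after ">>>" in YAML: its name, and indented under it one key for each argument. servo_tool: Moves the arm, as the interface text tells. Its arguments: {"type":"object","properties":{"rows":{"type":"array"},"newtons":{"type":"number"}},"required":["rows"]}

```bash
mkdir -p pics
cat > h.py <<'E'
import numpy as np,cv2
from bench import readout,viewer,hand_in
from scipy.spatial.transform import Rotation as R
def cloud(name):
    s=readout.observe(); im,d=viewer.get_image(name); m=viewer.camera_model(name)
    f=240/np.tan(np.radians(m["vertical_fov"])/2)
    v,u=np.mgrid[0:480,0:640]
    P=np.stack([(u-m["cx"])/f*d,(v-m["cy"])/f*d,d],-1)
    if "T_tool_cam" in m:
        T=np.array(m["T_tool_cam"]); P=P@T[:3,:3].T+T[:3,3]
        P=P@R.from_quat(s["ee_rot"]).as_matrix().T+s["tcp_pos"]
    else:
        M=cv2.Rodrigues(np.array(m["rvec"],float))[0]; P=(P-np.array(m["tvec"]).ravel())@M
    P[d<=0]=np.nan
    return im,P
E
python3 - <<'E'
from h import *
s=readout.observe(); print(s)
for c in("top","scene"):
    im,P=cloud(c); cv2.imwrite(f"pics/{c}0.png",im); np.save(f"{c}0.npy",P); 
    for n in("grill","tray_pan","tray_tab","mug","pepper_mill","tomato","onion","spice_jar"):
        for b in viewer.boxes_of(n,c)[:1]:
            x,y=[int(t) for t in b["box"][:2]]
            print(c,n,np.round(b["box"]),round(b["confidence"],2),P[min(y,479),min(x,639)].round(3))
E
```

```text
{'time': 0.0, 'joint_positions': array([-1.36282782e+00,  1.16461601e-01,  1.44228572e+00,  8.75749248e-06,
        1.58398347e+00, -3.78555015e-02]), 'joint_velocities': array([ 0.00152878, -0.00073557, -0.00024195, -0.00324943,  0.00022373,
        0.00217617]), 'effort': array([-2.16340973e-04, -7.31982136e+01, -6.32486773e+01, -4.95452946e-05,
        6.25673754e-03, -1.13026942e-05]), 'tcp_pos': array([ 0.1641772 , -0.65450254,  0.20876592]), 'ee_rot': array([ 9.92455657e-01,  1.22602793e-01, -4.39819705e-05, -5.67382098e-04]), 'ft_force': array([-0.41220582,  1.32975999, -0.02520538]), 'ft_torque': array([-0.00059991,  0.03944015, -0.00315603]), 'gripper_force': 0.0, 'grip_width': 0.08545317050624786}
top grill [400. 175. 101.  67.] 0.78 [ 0.648 -0.181  0.101]
top tray_pan [257. 246.  50.  88.] 0.67 [0.511 0.122 0.002]
top tray_tab [257. 244.  52.  85.] 0.67 [ 0.517  0.122 -0.   ]
top mug [479. 290.  50.  51.] 0.93 [ 0.411 -0.357  0.032]
top pepper_mill [275. 166.  29.  38.] 0.76 [0.661 0.068 0.153]
top tomato [163. 250.  35.  28.] 0.64 [0.505 0.312 0.055]
top onion [180. 187.  41.  39.] 0.85 [0.635 0.273 0.067]
top spice_jar [237. 162.  27.  32.] 0.64 [0.677 0.148 0.104]
scene grill [306. 187.  86.  78.] 0.77 [ 0.634 -0.12   0.092]
scene tray_pan [296. 278.  74.  43.] 0.96 [0.532 0.112 0.003]
scene tray_tab [295. 279.  77.  48.] 0.89 [0.536 0.111 0.001]
scene mug [426. 178.  45.  48.] 0.6 [ 0.394 -0.335  0.069]
scene pepper_mill [250. 228.  27.  64.] 0.58 [0.663 0.093 0.089]
scene tomato [250. 333.  34.  39.] 0.66 [0.496 0.343 0.052]
scene onion [209. 299.  42.  36.] 0.66 [0.622 0.302 0.056]
scene spice_jar [227. 249.  28.  50.] 0.77 [0.671 0.173 0.077]
```

View pics/top0.png

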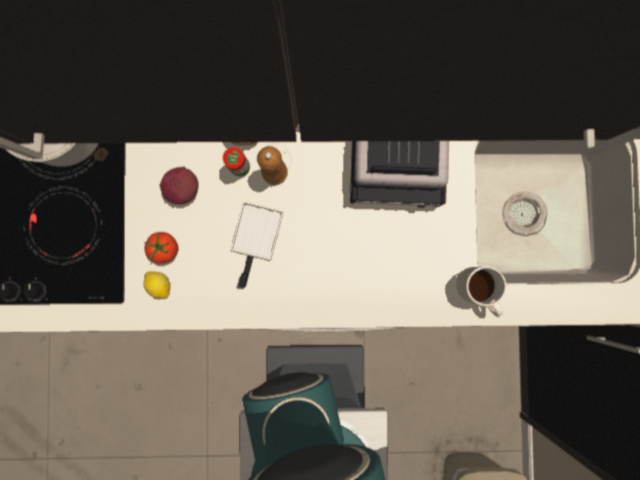

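View pics/scene0.png

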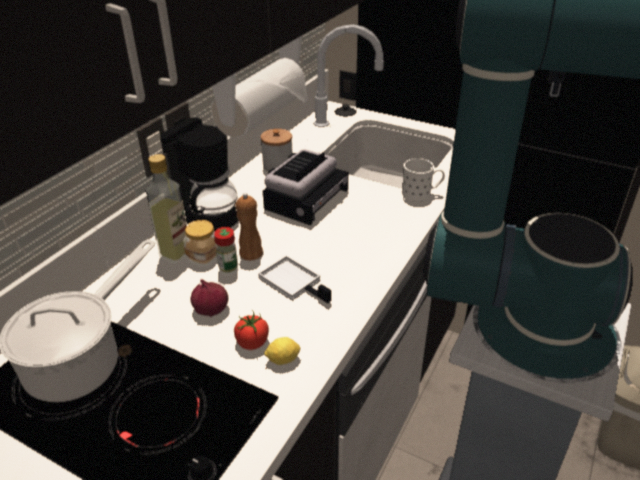

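The top view shows the tray at about (257,246), with its tab lower left at (245,272). The grill's front edge runs near row 203, columns 350–445. The scene view agrees, and the path between them is clear.

Run:
```python
from h import *
P=np.load("top0.npy")
def sel(m): return P[m]
x,y,z=P[...,0],P[...,1],P[...,2]
im=cv2.imread("pics/top0.png").astype(int)
dark=im.sum(2)<200
m=dark&(x>.36)&(x<.5)&(y>.08)&(y<.22)&(z<.06)
q=P[m]; print("tab/neck n",m.sum(),q.min(0).round(3),q.max(0).round(3))
t=q[q[:,2]>.03]; print("tab top",len(t),t.mean(0).round(4))
# pan via color: not-white tone; use rim height
r=(z>.006)&(z<.03)&(x>.44)&(x<.63)&(y>.04)&(y<.2)
q2=P[r]; print("rim n",len(q2), q2.min(0).round(3),q2.max(0).round(3))
for name,mm in(("tab",m&(z>.02)),("dark",m)):
    print(name,cv2.minAreaRect(P[mm][:,:2].astype(np.float32)*1000))
print(cv2.minAreaRect(q2[:,:2].astype(np.float32)*1000))
print("table z",np.nanmedian(z[(x>.4)&(x<.55)&(y>-.1)&(y<.05)]))
g=(z>.045)&(z<.075)&(x>.5)&(x<.75)&(y>-.33)&(y<-.02)
G=P[g]; print("grill",len(G),G.min(0).round(3),G.max(0).round(3))
# front edge: min x per column
pts=[]
for c in range(345,455):
    k=g[:,c]
    if k.any(): i=np.where(k)[0].max(); pts.append(P[i,c])
pts=np.array(pts); print(pts[::6].round(3))
print(cv2.minAreaRect(G[:,:2].astype(np.float32)*1000))
S=np.load("scene0.npy"); 
for nm,lo,hi in(("front",.03,.06),):
    k=(S[...,2]>lo)&(S[...,2]<hi)&(S[...,0]>.5)&(S[...,0]<.75)&(S[...,1]>-.33)&(S[...,1]<-.02)
    print(cv2.minAreaRect(S[k][:,:2].astype(np.float32)*1000))
for c in("wrist",):
    print(viewer.camera_model(c))
```

```text
tab/neck n 163 [0.425 0.131 0.008] [0.489 0.154 0.044]
tab top 87 [0.4382 0.1457 0.0392]
rim n 609 [0.442 0.045 0.006] [0.629 0.2   0.029]
tab ((438.4988098144531, 146.1845703125), (12.835797309875488, 28.938922882080078), 74.056396484375)
dark ((456.2852783203125, 141.23695373535156), (12.882564544677734, 65.82154846191406), 74.40106201171875)
((535.2745971679688, 117.3259506225586), (183.35435485839844, 152.1146240234375), 4.293318271636963)
table z 2.535501967071758e-06
grill 1870 [ 0.587 -0.287  0.045] [ 0.726 -0.083  0.072]
[[ 0.626 -0.083  0.049]
 [ 0.6   -0.095  0.049]
 [ 0.599 -0.107  0.054]
 [ 0.598 -0.121  0.046]
 [ 0.598 -0.134  0.046]
 [ 0.597 -0.146  0.052]
 [ 0.596 -0.158  0.056]
 [ 0.596 -0.17   0.056]
 [ 0.595 -0.184  0.05 ]
 [ 0.594 -0.196  0.053]
 [ 0.594 -0.209  0.054]
 [ 0.594 -0.221  0.054]
 [ 0.588 -0.234  0.053]
 [ 0.592 -0.247  0.051]
 [ 0.592 -0.26   0.052]
 [ 0.592 -0.274  0.046]
 [ 0.622 -0.287  0.047]]
((654.4442138671875, -186.7427978515625), (205.94683837890625, 125.61227416992188), 84.85089874267578)
((665.4847412109375, -183.2371826171875), (209.63795471191406, 150.85365295410156), 84.7520980834961)
{'vertical_fov': 62.98069461233202, 'cx': 316.9218547930938, 'cy': 242.7794833322295, 'T_tool_cam': array([[ 7.14551789e-04, -9.65686715e-01, -2.59708795e-01,
         6.54043981e-02],
       [ 9.99999549e-01,  5.27355382e-04,  7.90467566e-04,
        -4.93587350e-04],
       [-6.26385196e-04, -2.59709243e-01,  9.65686656e-01,
        -1.64752793e-01],
       [ 0.00000000e+00,  0.00000000e+00,  0.00000000e+00,
         1.00000000e+00]])}
```

>>> servo_tool:
  rows:
    - [[0.43, -0.537, -0.09, 0, 0, 14, 0], [0.43, -0.537, -0.09, 0, 0, 14, 0], [0.43, -0.537, -0.09, 0, 0, 14, 0], [0.43, -0.537, -0.09, 0, 0, 14, 0], [0.43, -0.537, -0.09, 0, 0, 14, 0], [0.43, -0.537, -0.09, 0, 0, 14, 0], [0.43, -0.537, -0.09, 0, 0, 14, 0], [0.43, -0.537, -0.09, 0, 0, 14, 0], [0.43, -0.537, -0.09, 0, 0, 14, 0], [0.43, -0.537, -0.09, 0, 0, 14, 0], [0.43, -0.537, -0.09, 0, 0, 14, 0], [0.43, -0.537, -0.09, 0, 0, 14, 0], [0.43, -0.537, -0.09, 0, 0, 14, 0], [0.43, -0.537, -0.09, 0, 0, 14, 0], [0.43, -0.537, -0.09, 0, 0, 14, 0], [0.43, -0.537, -0.09, 0, 0, 14, 0], [0.43, -0.537, -0.09, 0, 0, 14, 0], [0.43, -0.537, -0.09, 0, 0, 14, 0], [0.43, -0.537, -0.09, 0, 0, 14, 0], [0.43, -0.537, -0.09, 0, 0, 14, 0]]

```text
time: 2.57
tcp_pos: [0.4505, -0.0295, 0.2994]
ee_rot: [1.0, 0.001, -0.0, 0.0]
ft_force: [0.0, 0.2, 0.1]
grip_width: 0.0854
gripper_force: 0.0
```

Run:
```python
from h import *
s=readout.observe(); print(s["time"],s["tcp_pos"],s["ee_rot"],abs(s["joint_velocities"]).max())
im,P=cloud("wrist"); cv2.imwrite("pics/w1.png",im); np.save("w1.npy",P)
x,y,z=P[...,0],P[...,1],P[...,2]
dark=im.astype(int).sum(2)<200
m=dark&(x>.38)&(x<.5)&(y>.08)&(y<.2)&(z>.005)&(z<.06)
print("table",np.nanmedian(z[(x>.45)&(x<.55)&(y>-.1)&(y<.05)]))
print("tab+neck",m.sum(),cv2.minAreaRect(P[m][:,:2].astype(np.float32)*1000))
mt=m&(z>.03);print("tab",mt.sum(),np.median(P[mt],0),cv2.minAreaRect(P[mt][:,:2].astype(np.float32)*1000))
g=(z>.052)&(z<.07)&(x>.5)&(x<.75)&(y>-.33)&(y<-.02)
pts=[]
for yy in np.arange(-.27,-.1,.005):
    k=g&(abs(y-yy)<.0025)
    if k.sum()>3: pts.append((np.nanmin(x[k]),yy))
pts=np.array(pts); c=np.polyfit(pts[:,1],pts[:,0],1); print("face x=",c,"res",np.std(pts[:,0]-np.polyval(c,pts[:,1])), "yaw",np.degrees(np.arctan(-c[0])))
G=P[g]; print("y range",np.nanpercentile(G[:,1],[0,.5,99.5,100]), "z",np.nanmedian(G[:,2]))
# pan rim
r=(z>.011)&(z<.022)&(x>.46)&(x<.63)&(y>.03)&(y<.2)&~dark
print("pan",r.sum(),cv2.minAreaRect(P[r][:,:2].astype(np.float32)*1000))
```

```text
2.5667 [ 0.45047994 -0.02947206  0.29941985] [ 9.99999554e-01  9.33872074e-04 -9.17114772e-05  1.08172494e-04] 0.022863264235800488
table 0.393787247673295
tab+neck 899 ((455.0273742675781, 140.30340576171875), (12.443704605102539, 69.42301940917969), 76.19520568847656)
tab 374 [0.43747862 0.14325036 0.03950244] ((436.9172668457031, 144.8541259765625), (12.295848846435547, 32.2701301574707), 74.82462310791016)
face x= [0.05946045 0.60529425] res 0.0015204427203472067 yaw -3.4028262161174747
y range [-0.28475303 -0.28167124 -0.08504982 -0.08384882] z 0.06235811271815574
pan 1420 ((527.7711181640625, 122.9402084350586), (91.10393524169922, 142.4729461669922), 75.49439239501953)
```

View pics/w1.png

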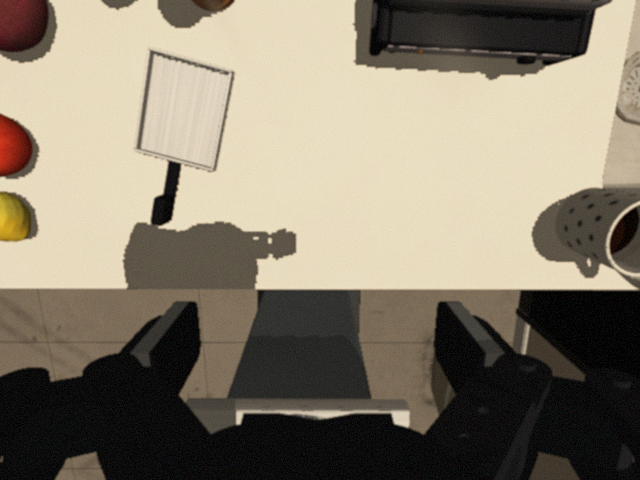

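The wrist view shows the tray with its tab at (163,209), and the grill's front edge near row 55, columns 372–590. I'll descend onto the tab at (0.4375, 0.144), heading -15°.

>>> servo_tool:
  rows:
    - [[-0.013, -0.0415, 0.03, 0, 0, 5, 0], [-0.013, -0.083, 0.06, 0, 0, 10, 0], [-0.013, -0.12, 0.09, 0, 0, 15, 0], [-0.013, -0.15, 0.11, 0, 0, 15, 0], [-0.013, -0.1735, 0.14, 0, 0, 15, 0], [-0.013, -0.1735, 0.17, 0, 0, 15, 0], [-0.013, -0.1735, 0.2, 0, 0, 15, 0], [-0.013, -0.1735, 0.22, 0, 0, 15, 0], [-0.013, -0.1735, 0.23, 0, 0, 15, 0], [-0.013, -0.1735, 0.23, 0, 0, 15, 0], [-0.013, -0.1735, 0.23, 0, 0, 15, 0]]

```text
time: 3.53
tcp_pos: [0.4379, 0.1436, 0.0705]
ee_rot: [0.991, -0.131, 0.0, -0.0]
ft_force: [-0.0, -0.5, 1.2]
grip_width: 0.0853
gripper_force: 0.0
```

Run:
```python
from h import *
s=readout.observe(); print(s["time"],s["tcp_pos"],s["ee_rot"])
im,P=cloud("wrist"); cv2.imwrite("pics/w2.png",im); np.save("w2.npy",P)
x,y,z=P[...,0],P[...,1],P[...,2]
dark=im.astype(int).sum(2)<200
m=dark&(x>.4)&(x<.5)&(y>.1)&(y<.18)&(z>.005)&(z<.05)
print("tab+neck",m.sum(),cv2.minAreaRect(P[m][:,:2].astype(np.float32)*1000))
mt=m&(z>.034)&(z<.046);print("tab",mt.sum(),np.median(P[mt],0),cv2.minAreaRect(P[mt][:,:2].astype(np.float32)*1000))
# grill refit from earlier view, subpixel-ish RANSAC line
P=np.load("w1.npy");x,y,z=P[...,0],P[...,1],P[...,2]
g=(z>.057)&(z<.067)&(x>.57)&(x<.64)&(y>-.30)&(y<-.07)
pts=[]
for c in range(640):
    k=np.where(g[:,c])[0]
    if len(k): pts.append(P[k.max(),c,:2])
pts=np.array(pts,np.float32)
l=cv2.fitLine(pts,cv2.DIST_HUBER,0,.001,.001).ravel(); print("front",len(pts),l,np.degrees(np.arctan2(l[0],l[1])))
print(pts[::12].round(4).tolist())
```

```text
3.5333 [0.43788979 0.14355941 0.07047965] [ 9.91447518e-01 -1.30505585e-01  3.16237522e-04 -1.08633894e-04]
tab+neck 3310 ((455.7742919921875, 141.79820251464844), (14.441283226013184, 69.80952453613281), 75.94050598144531)
tab 1508 [0.43858606 0.14603888 0.03996046] ((437.3179626464844, 146.5112762451172), (14.302351951599121, 31.948713302612305), 77.07382202148438)
front 220 [ 0.04570925  0.9989548   0.59610724 -0.19484353] 2.6198597
[[0.6036999821662903, -0.08460000157356262], [0.6003999710083008, -0.09629999846220016], [0.6003999710083008, -0.10760000348091125], [0.5995000004768372, -0.11890000104904175], [0.598800003528595, -0.13050000369548798], [0.598800003528595, -0.14190000295639038], [0.5983999967575073, -0.1526000052690506], [0.5976999998092651, -0.16419999301433563], [0.5968999862670898, -0.17569999396800995], [0.5968000292778015, -0.1868000030517578], [0.5963000059127808, -0.1988999992609024], [0.5954999923706055, -0.21050000190734863], [0.5946000218391418, -0.22169999778270721], [0.5943999886512756, -0.23260000348091125], [0.5938000082969666, -0.24469999969005585], [0.592199981212616, -0.25679999589920044], [0.5925999879837036, -0.266400009393692], [0.592199981212616, -0.27950000762939453], [0.618399977684021, -0.28290000557899475]]
```

View pics/w2.png

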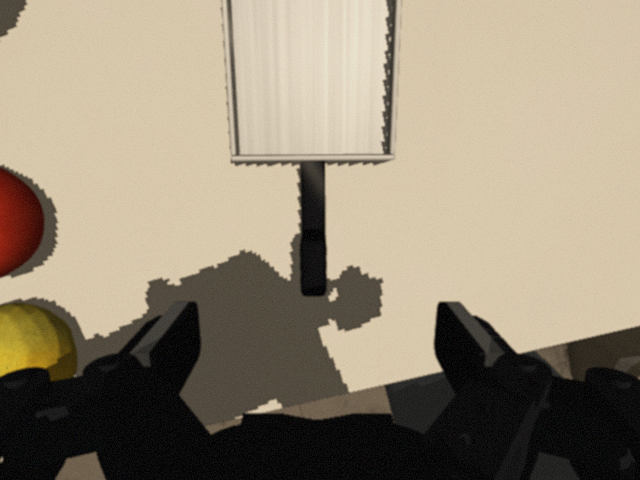

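The tab at (313,262) sits centred and vertical between the fingers, about 2 mm left of the TCP. I'll descend and close.

>>> servo_tool:
  rows:
    - [[-0.0005, -0.0024, 0.015, 0, 0, 0, 0], [-0.0005, -0.0024, 0.03, 0, 0, 0, 0], [-0.0005, -0.0024, 0.042, 0, 0, 0, 0], [-0.0005, -0.0024, 0.052, 0, 0, 0, 0], [-0.0005, -0.0024, 0.059, 0, 0, 0, 0], [-0.0005, -0.0024, 0.0615, 0, 0, 0, 0], [-0.0005, -0.0024, 0.0615, 0, 0, 0, 0.5], [-0.0005, -0.0024, 0.0615, 0, 0, 0, 0.8], [-0.0005, -0.0024, 0.0615, 0, 0, 0, 1], [-0.0005, -0.0024, 0.0615, 0, 0, 0, 1], [-0.0005, -0.0024, 0.0615, 0, 0, 0, 1], [-0.0005, -0.0024, 0.0615, 0, 0, 0, 1], [-0.0005, -0.0024, 0.0615, 0, 0, 0, 1], [-0.0005, -0.0024, 0.0615, 0, 0, 0, 1]]
  newtons: 40

```text
time: 4.75
tcp_pos: [0.4376, 0.1468, 0.0083]
ee_rot: [0.992, -0.13, 0.0, -0.0]
ft_force: [-1.4, -0.4, 3.6]
grip_width: 0.0126
gripper_force: 42.4
```

>>> servo_tool:
  rows:
    - [[0.001, 0.008, 0, 0, 0, 0, 1], [0.004, 0.026, 0, 0, 0, -1, 1], [0.008, 0.05, 0, 0, 0, -2, 1], [0.012, 0.075, 0, 0, 0, -3, 1], [0.015, 0.1, 0, 0, 0, -4, 1], [0.019, 0.125, 0, 0, 0, -5, 1], [0.0225, 0.15, 0, 0, 0, -6, 1], [0.026, 0.175, 0, 0, 0, -7, 1], [0.03, 0.2, 0, 0, 0, -8, 1], [0.034, 0.225, 0, 0, 0, -9, 1], [0.0375, 0.25, 0, 0, 0, -10, 1], [0.041, 0.275, 0, 0, 0, -11, 1], [0.0445, 0.297, 0, 0, 0, -12, 1], [0.047, 0.315, 0, 0, 0, -12.2, 1], [0.049, 0.326, 0, 0, 0, -12.2, 1], [0.0495, 0.33, 0, 0, 0, -12.2, 1], [0.0495, 0.33, 0, 0, 0, -12.2, 1], [0.0495, 0.33, 0, 0, 0, -12.2, 1]]

```text
time: 6.25
tcp_pos: [0.4004, -0.185, 0.0082]
ee_rot: [1.0, -0.024, -0.0, 0.001]
ft_force: [-3.2, -5.1, 4.1]
grip_width: 0.0129
gripper_force: 42.6
```

Run:
```python
from h import *
s=readout.observe(); print(s["time"],s["tcp_pos"],s["ee_rot"],s["ft_force"],s["ft_torque"],s["grip_width"])
for c in("top","scene"):
    im,P=cloud(c); np.save(f"{c}3.npy",P); cv2.imwrite(f"pics/{c}3.png",im)
    x,y,z=P[...,0],P[...,1],P[...,2]
    r=(z>.008)&(z<.022)&(x>.44)&(x<.58)&(y>-.26)&(y<-.11)
    print(c,"pan",r.sum(),cv2.minAreaRect(P[r][:,:2].astype(np.float32)*1000))
t=cv2.imread("pics/top3.png")[120:300,320:520]; u=cv2.imread("pics/scene3.png")[140:300,220:420]
cv2.imwrite("pics/c3.png",np.hstack([cv2.resize(t,(400,360),interpolation=2),cv2.resize(u,(400,360),interpolation=2)]))
```

```text
6.25 [ 0.4004456  -0.18504933  0.0081924 ] [ 9.99713508e-01 -2.39287911e-02 -1.16650553e-05  5.61900444e-04] [-3.17802694 -5.14994502  4.11051837] [-0.8271131   0.31908904 -0.29212009] 0.012852220852949878
top pan 293 ((510.4656982421875, -189.6119842529297), (91.37862396240234, 109.56356048583984), 87.53880310058594)
scene pan 353 ((503.8529357910156, -186.51712036132812), (98.6593246459961, 127.0335922241211), 86.36368560791016)
```

View pics/c3.png

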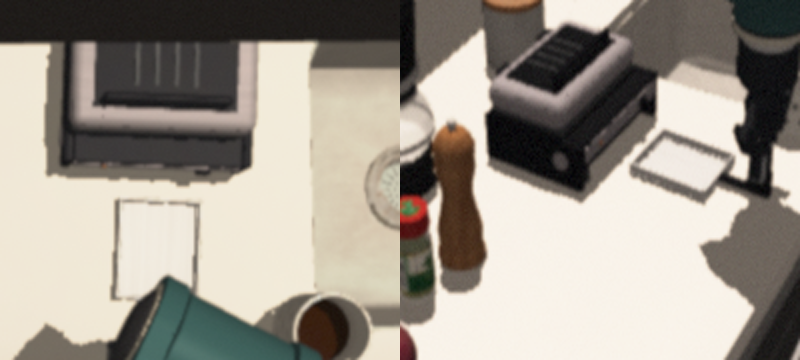

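The left half of the picture (top view) shows the tray squarely in front of the grill, about 30 mm short of the face. Its left edge is well right of the mouth's left end. I'll ease the nose in.

>>> servo_tool:
  rows:
    - [[0.005, 0, 0, 0, 0, 0, 1], [0.012, 0, 0, 0, 0, 0, 1], [0.019, 0, 0, 0, 0, 0, 1], [0.025, 0, 0, 0, 0, 0, 1], [0.03, 0, 0, 0, 0, 0, 1], [0.035, 0, 0, 0, 0, 0, 1], [0.04, 0, 0, 0, 0, 0, 1], [0.045, 0, 0, 0, 0, 0, 1], [0.05, 0, 0, 0, 0, 0, 1], [0.054, 0, 0, 0, 0, 0, 1], [0.055, 0, 0, 0, 0, 0, 1], [0.055, 0, 0, 0, 0, 0, 1]]

```text
time: 7.35
tcp_pos: [0.4553, -0.1866, 0.0081]
ee_rot: [1.0, -0.023, -0.001, -0.0]
ft_force: [-4.8, -0.5, 7.3]
grip_width: 0.0126
gripper_force: 42.9
```

>>> servo_tool:
  rows:
    - [[0, -0.002, 0, 0, 0, 0, 1], [0, -0.005, 0, 0, 0, 0, 1], [0, -0.008, 0, 0, 0, 0, 1], [0, -0.01, 0, 0, 0, 0, 1], [0, -0.012, 0, 0, 0, 0, 1], [0, -0.013, 0, 0, 0, 0, 1], [0, -0.013, 0, 0, 0, 0, 1]]

```text
time: 7.93
tcp_pos: [0.4561, -0.1742, 0.0081]
ee_rot: [1.0, -0.024, 0.0, -0.0]
ft_force: [0.2, -1.6, 3.8]
grip_width: 0.0128
gripper_force: 42.5
```

>>> servo_tool:
  rows:
    - [[0, -0.001, 0, 0, 0, 0, 1], [0, -0.002, 0, 0, 0, 0, 1], [0, -0.003, 0, 0, 0, 0, 1], [0, -0.004, 0, 0, 0, 0, 1], [0, -0.005, 0, 0, 0, 0, 1], [0, -0.005, 0, 0, 0, 0, 1]]

```text
time: 8.43
tcp_pos: [0.4562, -0.1694, 0.008]
ee_rot: [1.0, -0.024, -0.0, -0.0]
ft_force: [-0.2, -3.5, 3.7]
grip_width: 0.013
gripper_force: 42.6
```

Run:
```python
from h import *
s=readout.observe(); print(s["tcp_pos"],s["ft_force"],s["ft_torque"])
```

```text
[ 0.45619912 -0.1694012   0.00799953] [-0.21330616 -3.49632028  3.70052923] [-0.6586837  -0.08155764 -0.24207562]
```

>>> servo_tool:
  rows:
    - [[0, -0.001, 0, 0, 0, 0, 1], [0, -0.002, 0, 0, 0, 0, 1], [0, -0.003, 0, 0, 0, 0, 1], [0, -0.004, 0, 0, 0, 0, 1], [0, -0.004, 0, 0, 0, 0, 1]]

```text
time: 8.85
tcp_pos: [0.4564, -0.1654, 0.008]
ee_rot: [1.0, -0.024, -0.0, -0.0]
ft_force: [-0.0, -3.6, 3.9]
grip_width: 0.0127
gripper_force: 42.6
```

>>> servo_tool:
  rows:
    - [[0, -0.001, 0, 0, 0, 0, 1], [0, -0.002, 0, 0, 0, 0, 1], [0, -0.003, 0, 0, 0, 0, 1], [0, -0.004, 0, 0, 0, 0, 1], [0, -0.004, 0, 0, 0, 0, 1]]

```text
time: 9.27
tcp_pos: [0.4566, -0.1615, 0.008]
ee_rot: [1.0, -0.024, 0.0, -0.0]
ft_force: [-0.2, -3.8, 3.9]
grip_width: 0.0127
gripper_force: 42.6
```

>>> servo_tool:
  rows:
    - [[0, -0.001, 0, 0, 0, 0, 1], [0, -0.002, 0, 0, 0, 0, 1], [0, -0.003, 0, 0, 0, 0, 1], [0, -0.004, 0, 0, 0, 0, 1], [0, -0.004, 0, 0, 0, 0, 1]]

```text
time: 9.68
tcp_pos: [0.4568, -0.1575, 0.008]
ee_rot: [1.0, -0.024, -0.0, -0.0]
ft_force: [-0.2, -4.2, 5.1]
grip_width: 0.0127
gripper_force: 42.6
```

>>> servo_tool:
  rows:
    - [[0, -0.001, 0, 0, 0, 0, 1], [0, -0.002, 0, 0, 0, 0, 1], [0, -0.003, 0, 0, 0, 0, 1], [0, -0.004, 0, 0, 0, 0, 1], [0, -0.004, 0, 0, 0, 0, 1]]

```text
time: 10.1
tcp_pos: [0.457, -0.1535, 0.008]
ee_rot: [1.0, -0.024, 0.0, -0.0]
ft_force: [-1.0, -4.2, 3.8]
grip_width: 0.0125
gripper_force: 42.6
```

Run:
```python
from h import *
s=readout.observe(); print(s["tcp_pos"],s["ft_force"],s["ft_torque"])
```

```text
[ 0.45696831 -0.15350825  0.00802941] [-0.95112619 -4.2291652   3.81393486] [-0.65769212 -0.10936744 -0.33318323]
```

>>> servo_tool:
  rows:
    - [[0, -0.001, 0, 0, 0, 0, 1], [0, -0.002, 0, 0, 0, 0, 1], [0, -0.003, 0, 0, 0, 0, 1], [0, -0.004, 0, 0, 0, 0, 1], [0, -0.004, 0, 0, 0, 0, 1]]

```text
time: 10.52
tcp_pos: [0.4571, -0.1495, 0.008]
ee_rot: [1.0, -0.024, -0.0, -0.0]
ft_force: [0.2, -4.1, 3.7]
grip_width: 0.0123
gripper_force: 42.6
```

Run:
```python
from h import *
s=readout.observe(); print(s["tcp_pos"],s["ft_force"],s["ft_torque"])
```

```text
[ 0.45711045 -0.14949133  0.0079727 ] [ 0.24140708 -4.13467931  3.70795191] [-0.65279093 -0.14852252 -0.29168159]
```

>>> servo_tool:
  rows:
    - [[0, -0.001, 0, 0, 0, 0, 1], [0, -0.002, 0, 0, 0, 0, 1], [0, -0.003, 0, 0, 0, 0, 1], [0, -0.004, 0, 0, 0, 0, 1], [0, -0.004, 0, 0, 0, 0, 1]]

```text
time: 10.93
tcp_pos: [0.4571, -0.1459, 0.008]
ee_rot: [1.0, -0.024, -0.0, 0.0]
ft_force: [-3.0, -8.0, 5.2]
grip_width: 0.0125
gripper_force: 44.2
```

Run:
```python
from h import *
s=readout.observe(); print(s["tcp_pos"],s["ft_force"],s["ft_torque"])
```

```text
[ 0.45705083 -0.14591191  0.0079527 ] [-2.96109328 -8.00993512  5.17806548] [-1.39864413  0.33652569 -0.7369663 ]
```

I felt the wall: side force and yaw moment both jumped with the tab about 32 mm left of mid-mouth, which fits a channel middle near 30 mm. I'll ease off slightly and slide in along it.

>>> servo_tool:
  rows:
    - [[0.001, 0.0004, 0, 0, 0, 0, 1], [0.003, 0.0004, 0, 0, 0, 0, 1], [0.005, 0.0004, 0, 0, 0, 0, 1], [0.007, 0.0004, 0, 0, 0, 0, 1], [0.009, 0.0004, 0, 0, 0, 0, 1], [0.011, 0.0004, 0, 0, 0, 0, 1], [0.012, 0.0004, 0, 0, 0, 0, 1], [0.012, 0.0004, 0, 0, 0, 0, 1]]

```text
time: 11.6
tcp_pos: [0.4678, -0.1468, 0.0078]
ee_rot: [1.0, -0.024, -0.002, 0.0]
ft_force: [-16.2, -5.0, 13.5]
grip_width: 0.0126
gripper_force: 45.1
```

Run:
```python
from h import *
s=readout.observe(); print(s["tcp_pos"],s["ee_rot"],s["ft_force"],s["ft_torque"])
```

```text
[ 0.46781316 -0.1467794   0.0078163 ] [ 9.99710824e-01 -2.39609821e-02 -2.03413499e-03  3.71682836e-05] [-16.23727116  -5.00992574  13.4958496 ] [-1.16757824  2.50630583 -0.74286284]
```

Run:
```python
from h import *
s=readout.observe(); H=2*np.degrees(np.arctan2(s["ee_rot"][1],s["ee_rot"][0])); print("tool heading",H)
im,P=cloud("wrist"); cv2.imwrite("pics/w4.png",im); np.save("w4.npy",P)
x,y,z=P[...,0],P[...,1],P[...,2]
r=(z>.012)&(z<.022)&(x>.49)&(x<.60)&(y>-.24)&(y<-.06)
q=P[r]; print(r.sum(),q.min(0),q.max(0))
t,_=cloud("top"); t=t[150:300,340:490]
cv2.imwrite("pics/c4.png",np.hstack([cv2.resize(im,(480,360)),cv2.resize(t,(320,360),interpolation=2)]))
```

```text
tool heading -2.7459947841210424
7548 [ 0.4900056  -0.20054134  0.01200164] [ 0.58292994 -0.10605259  0.0192801 ]
```

View pics/c4.png

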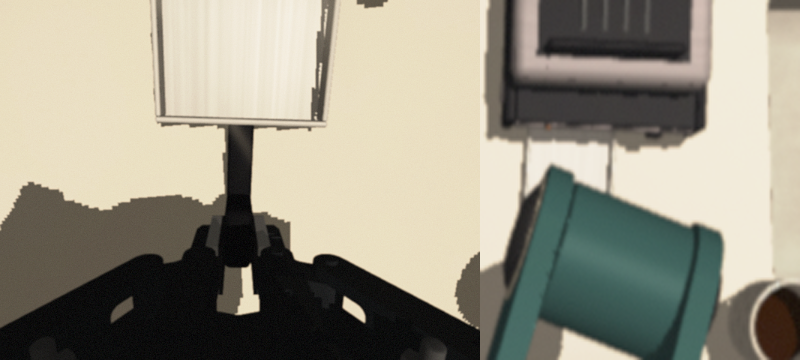

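The left half (wrist view) shows the pan's near edge tilted about 1° clockwise in the hand, from (157,123) to (325,126). I'll measure that properly.

Run:
```python
from h import *
def edges(f,box):
    P=np.load(f); x,y,z=P[...,0],P[...,1],P[...,2]
    r=(z>.013)&(z<.02)&(x>box[0])&(x<box[1])&(y>box[2])&(y<box[3])
    # outermost rim: near edge = lowest row per column; left/right = extreme columns per row
    out={}
    C=np.where(r.sum(0)>0)[0]; near=np.array([P[np.where(r[:,c])[0].max(),c,:2] for c in C])
    R_=np.where(r.sum(1)>0)[0]; L=np.array([P[i,np.where(r[i])[0].min(),:2] for i in R_]); Rt=np.array([P[i,np.where(r[i])[0].max(),:2] for i in R_])
    for n,q in(("near",near),("left",L),("right",Rt)):
        q=q[8:-8]
        l=cv2.fitLine(q.astype(np.float32),cv2.DIST_HUBER,0,.001,.001).ravel()
        a=np.degrees(np.arctan2(l[1],l[0])); a=(a+90)%180-90
        print(f,n,len(q),round(a,2),l[2:].round(4))
edges("w4.npy",(.50,.59,-.24,-.06))
edges("w2.npy",(.45,.60,.04,.20))
print(cv2.fitLine(np.zeros((2,2),np.float32)+np.eye(2,dtype=np.float32),2,0,.01,.01).ravel())
P=np.load("top3.npy"); x,y,z=P[...,0],P[...,1],P[...,2]
for lo,hi in((.05,.07),(.085,.11)):
  g=(z>lo)&(z<hi)&(x>.57)&(y>-.33)&(y<-.02)&(x<.74)
  L=np.array([P[i,np.where(g[i])[0].min(),:2] for i in range(480) if g[i].sum()>30]);Rr=np.array([P[i,np.where(g[i])[0].max(),:2] for i in range(480) if g[i].sum()>30])
  F=np.array([P[np.where(g[:,c])[0].max(),c,:2] for c in range(640) if g[:,c].sum()>3])
  for n,q in(("L",L),("R",Rr),("F",F)):
    q=q[4:-4]
    if len(q)<5: continue
    l=cv2.fitLine(q.astype(np.float32),cv2.DIST_HUBER,0,.001,.001).ravel();print("grill",lo,n,len(q),round((np.degrees(np.arctan2(l[1],l[0]))+ 90)%180-90,2),l[2:].round(4))
```

```text
w4.npy near 238 85.7 [ 0.5218 -0.159 ]
w4.npy left 205 33.32 [ 0.5433 -0.1192]
w4.npy right 205 -41.0 [ 0.5402 -0.185 ]
w2.npy near 164 75.6 [0.4928 0.142 ]
w2.npy left 219 11.73 [0.5161 0.1556]
w2.npy right 219 -41.81 [0.4949 0.1052]
[ 0.70710677 -0.70710677  0.5         0.5       ]
grill 0.05 L 11 -0.61 [ 0.6149 -0.0842]
grill 0.05 R 11 -2.63 [ 0.6116 -0.2816]
grill 0.05 F 88 87.14 [ 0.5958 -0.1729]
grill 0.085 L 35 -2.74 [ 0.6737 -0.0918]
grill 0.085 R 35 -1.32 [ 0.6681 -0.2807]
grill 0.085 F 86 87.32 [ 0.6286 -0.1907]
```

>>> servo_tool:
  rows:
    - [[-0.002, 0, -0.0005, 0, 0, 0, 1], [-0.004, 0.001, -0.0008, 0, 0, 0, 1], [-0.005, 0.002, -0.0008, 0, 0, 0, 1], [-0.005, 0.004, -0.0008, 0, 0, 0, 1], [-0.005, 0.005, -0.0008, 0, 0, -0.8, 1], [-0.005, 0.005, -0.0008, 0, 0, -1.6, 1], [-0.005, 0.005, -0.0008, 0, 0, -1.6, 1], [-0.005, 0.005, -0.0008, 0, 0, -1.6, 1]]
  newtons: 60

```text
time: 12.37
tcp_pos: [0.4639, -0.1514, 0.0086]
ee_rot: [1.0, -0.01, -0.0, 0.0]
ft_force: [0.9, -3.3, -1.1]
grip_width: 0.0116
gripper_force: 61.0
```

```bash
cat >> h.py <<'E'
def check():
    s=readout.observe(); H=2*np.degrees(np.arctan2(s["ee_rot"][1],s["ee_rot"][0]))
    im,P=cloud("wrist"); x,y,z=P[...,0],P[...,1],P[...,2]; t=s["tcp_pos"]
    r=(z>.013)&(z<.02)&(x>t[0]+.04)&(x<t[0]+.075)&(abs(y-t[1])<.05)
    q=np.array([P[np.where(r[:,c])[0].max(),c,:2] for c in np.where(r.any(0))[0]])[8:-8]
    l=cv2.fitLine(q.astype(np.float32),cv2.DIST_HUBER,0,.001,.001).ravel()
    a=(np.degrees(np.arctan2(l[1],l[0]))+180)%180-90
    g=R.from_euler("z",-2.7,degrees=True).inv().apply(np.array(t)-[.5953,-.184,0])*1000
    print("t",s["time"],"tool hd",H.round(2),"tray hd",a.round(2),"near",l[2:].round(4),"grill-frame tab",g.round(1),"nose",(g[0]+165).round(1))
    print("tcp",t.round(4),"F",s["ft_force"].round(1),"M",s["ft_torque"].round(2))
    return im
E
python3 -c "
from h import *
check()"
```

```text
t 12.3667 tool hd -1.12 tray hd -2.46 near [ 0.5182 -0.1601] grill-frame tab [-132.8   26.4    8.6] nose 32.2
tcp [ 0.4639 -0.1514  0.0086] F [ 0.9 -3.3 -1.1] M [-0.63 -0.17 -0.64]
```

>>> servo_tool:
  rows:
    - [[0, -0.0007, 0, 0, 0, 0, 1], [0, -0.0015, 0, 0, 0, 0, 1], [0, -0.0015, 0, 0, 0, 0, 1], [0, -0.0015, 0, 0, 0, 0, 1]]

```text
time: 12.75
tcp_pos: [0.4636, -0.15, 0.0086]
ee_rot: [1.0, -0.01, -0.001, 0.0]
ft_force: [-2.9, -7.5, 0.1]
grip_width: 0.0118
gripper_force: 61.7
```

```bash
python3 -c "
from h import *
check()"
```

```text
t 12.75 tool hd -1.14 tray hd -2.93 near [ 0.5179 -0.1566] grill-frame tab [-133.1   27.8    8.6] nose 31.9
tcp [ 0.4636 -0.15    0.0086] F [-2.9 -7.5  0.1] M [-1.09  0.41 -0.85]
```

>>> servo_tool:
  rows:
    - [[0, 0.0006, 0, 0, 0, 0, 1], [0.0015, 0.0006, 0, 0, 0, 0, 1], [0.003, 0.0006, 0, 0, 0, 0, 1], [0.0045, 0.0006, 0, 0, 0, 0, 1], [0.006, 0.0006, 0, 0, 0, 0, 1], [0.0075, 0.0006, 0, 0, 0, 0, 1], [0.008, 0.0006, 0, 0, 0, 0, 1], [0.008, 0.0006, 0, 0, 0, 0, 1]]

```text
time: 13.47
tcp_pos: [0.471, -0.1509, 0.0085]
ee_rot: [1.0, -0.01, -0.001, 0.0]
ft_force: [-10.2, -7.4, 3.3]
grip_width: 0.012
gripper_force: 61.9
```

```bash
python3 -c "
from h import *
check()"
```

```text
t 13.4667 tool hd -1.13 tray hd -2.82 near [ 0.5258 -0.1471] grill-frame tab [-125.7   27.3    8.5] nose 39.3
tcp [ 0.471  -0.1509  0.0085] F [-10.2  -7.4   3.3] M [-1.2   1.52 -0.79]
```

>>> servo_tool:
  rows:
    - [[0, 0.0007, 0, 0, 0, 0, 1], [0.0015, 0.0008, 0, 0, 0, 0, 1], [0.003, 0.0008, 0, 0, 0, 0, 1], [0.0045, 0.0009, 0, 0, 0, 0, 1], [0.006, 0.0009, 0, 0, 0, 0, 1], [0.0075, 0.001, 0, 0, 0, 0, 1], [0.009, 0.001, 0, 0, 0, 0, 1], [0.009, 0.001, 0, 0, 0, 0, 1]]

```text
time: 14.18
tcp_pos: [0.4803, -0.1519, 0.0086]
ee_rot: [1.0, -0.01, -0.001, 0.0]
ft_force: [-6.1, -6.3, 1.8]
grip_width: 0.0117
gripper_force: 61.5
```

```bash
python3 -c "
from h import *
check()"
```

```text
t 14.1833 tool hd -1.13 tray hd -2.57 near [ 0.5346 -0.1607] grill-frame tab [-116.4   26.7    8.6] nose 48.6
tcp [ 0.4803 -0.1519  0.0086] F [-6.1 -6.3  1.8] M [-1.01  1.01 -0.73]
```

>>> servo_tool:
  rows:
    - [[0.0015, 0.0003, 0, 0, 0, 0, 1], [0.003, 0.0003, 0, 0, 0, 0, 1], [0.0045, 0.0003, 0, 0, 0, 0, 1], [0.006, 0.0004, 0, 0, 0, 0, 1], [0.0075, 0.0004, 0, 0, 0, 0, 1], [0.009, 0.0005, 0, 0, 0, 0, 1], [0.0105, 0.0005, 0, 0, 0, 0, 1], [0.012, 0.0006, 0, 0, 0, 0, 1], [0.012, 0.0006, 0, 0, 0, 0, 1]]

```text
time: 14.98
tcp_pos: [0.4923, -0.1527, 0.0085]
ee_rot: [1.0, -0.01, -0.001, 0.0]
ft_force: [-6.4, -5.3, 1.9]
grip_width: 0.012
gripper_force: 61.4
```

```bash
python3 -c "
from h import *
check()"
```

```text
t 14.9833 tool hd -1.13 tray hd -2.5 near [ 0.5468 -0.1546] grill-frame tab [-104.3   26.4    8.5] nose 60.7
tcp [ 0.4923 -0.1527  0.0085] F [-6.4 -5.3  1.9] M [-0.97  0.93 -0.7 ]
```

Sliding freely along the wall. I'll continue.

>>> servo_tool:
  rows:
    - [[0.0015, 0.0001, 0, 0, 0, 0, 1], [0.004, 0.0001, 0, 0, 0, 0, 1], [0.006, 0.0002, 0, 0, 0, 0, 1], [0.008, 0.0002, 0, 0, 0, 0, 1], [0.01, 0.0003, 0, 0, 0, 0, 1], [0.012, 0.0003, 0, 0, 0, 0, 1], [0.014, 0.0004, 0, 0, 0, 0, 1], [0.016, 0.0004, 0, 0, 0, 0, 1], [0.018, 0.0005, 0, 0, 0, 0, 1], [0.02, 0.0006, 0, 0, 0, 0, 1], [0.02, 0.0006, 0, 0, 0, 0, 1]]

```text
time: 15.95
tcp_pos: [0.5124, -0.1537, 0.0086]
ee_rot: [1.0, -0.01, -0.001, 0.0]
ft_force: [-4.9, -6.6, 1.8]
grip_width: 0.0118
gripper_force: 61.4
```

```bash
python3 -c "
from h import *
check()"
```

```text
t 15.95 tool hd -1.13 tray hd -2.47 near [ 0.5669 -0.1556] grill-frame tab [-84.2  26.4   8.6] nose 80.8
tcp [ 0.5124 -0.1537  0.0086] F [-4.9 -6.6  1.8] M [-0.9   0.79 -0.67]
```

>>> servo_tool:
  rows:
    - [[0.002, 0.0001, 0, 0, 0, 0, 1], [0.004, 0.0002, 0, 0, 0, 0, 1], [0.006, 0.0002, 0, 0, 0, 0, 1], [0.008, 0.0003, 0, 0, 0, 0, 1], [0.01, 0.0004, 0, 0, 0, 0, 1], [0.012, 0.0004, 0, 0, 0, 0, 1], [0.014, 0.0005, 0, 0, 0, 0, 1], [0.016, 0.0006, 0, 0, 0, 0, 1], [0.018, 0.0006, 0, 0, 0, 0, 1], [0.02, 0.0006, 0, 0, 0, 0, 1], [0.022, 0.0007, 0, 0, 0, 0, 1], [0.024, 0.0008, 0, 0, 0, 0, 1], [0.024, 0.0008, 0, 0, 0, 0, 1]]

```text
time: 17.08
tcp_pos: [0.5364, -0.155, 0.0086]
ee_rot: [1.0, -0.01, -0.001, 0.0]
ft_force: [-5.6, -5.0, 2.0]
grip_width: 0.0123
gripper_force: 61.4
```

```bash
python3 -c "
from h import *
check()"
```

```text
t 17.0833 tool hd -1.13 tray hd -2.53 near [ 0.5903 -0.1694] grill-frame tab [-60.2  26.2   8.6] nose 104.8
tcp [ 0.5364 -0.155   0.0086] F [-5.6 -5.   2. ] M [-0.97  0.82 -0.66]
```

>>> servo_tool:
  rows:
    - [[0.001, 0, 0, 0, 0, 0, 1], [0.002, 0.0001, 0, 0, 0, 0, 1], [0.003, 0.0001, 0, 0, 0, 0, 1], [0.004, 0.0001, 0, 0, 0, 0, 1], [0.005, 0.0002, 0, 0, 0, 0, 1], [0.005, 0.0002, 0, 0, 0, 0, 1]]

```text
time: 17.63
tcp_pos: [0.5411, -0.1553, 0.0085]
ee_rot: [1.0, -0.01, -0.001, 0.0]
ft_force: [-7.3, -6.1, 3.4]
grip_width: 0.0119
gripper_force: 61.4
```

>>> servo_tool:
  rows:
    - [[0.0005, 0, 0, 0, 0, 0, 1], [0.001, 0, 0, 0, 0, 0, 1], [0.0015, 0, 0, 0, 0, 0, 1], [0.002, 0, 0, 0, 0, 0, 1], [0.002, 0, 0, 0, 0, 0, 1]]

```text
time: 18.05
tcp_pos: [0.543, -0.1553, 0.0086]
ee_rot: [1.0, -0.01, -0.001, 0.0]
ft_force: [-8.6, -5.4, 3.6]
grip_width: 0.0121
gripper_force: 61.5
```

>>> servo_tool:
  rows:
    - [[0.0005, 0, 0, 0, 0, 0, 1], [0.001, 0, 0, 0, 0, 0, 1], [0.0015, 0, 0, 0, 0, 0, 1], [0.0015, 0, 0, 0, 0, 0, 1]]

```text
time: 18.38
tcp_pos: [0.5445, -0.1553, 0.0085]
ee_rot: [1.0, -0.01, -0.001, 0.0]
ft_force: [-8.0, -6.0, 4.0]
grip_width: 0.0123
gripper_force: 61.6
```

>>> servo_tool:
  rows:
    - [[0.0005, 0, 0, 0, 0, 0, 1], [0.001, 0, 0, 0, 0, 0, 1], [0.0015, 0, 0, 0, 0, 0, 1], [0.0015, 0, 0, 0, 0, 0, 1]]

```text
time: 18.72
tcp_pos: [0.5452, -0.1554, 0.0085]
ee_rot: [1.0, -0.01, -0.002, 0.0]
ft_force: [-16.9, -4.5, 9.1]
grip_width: 0.0118
gripper_force: 62.3
```

>>> servo_tool:
  rows:
    - [[0.0003, 0, 0, 0, 0, 0, 1], [0.0007, 0, 0, 0, 0, 0, 1], [0.0007, 0, 0, 0, 0, 0, 1], [0.0007, 0, 0, 0, 0, 0, 1]]

```text
time: 19.05
tcp_pos: [0.5452, -0.1553, 0.0085]
ee_rot: [1.0, -0.01, -0.003, -0.0]
ft_force: [-24.4, -3.7, 13.5]
grip_width: 0.012
gripper_force: 62.8
```

```bash
python3 -c "
from h import *
im=check(); cv2.imwrite('pics/w5.png',im)"
```

```text
t 19.05 tool hd -1.13 tray hd -2.29 near [ 0.5854 -0.1559] grill-frame tab [-51.4  26.3   8.5] nose 113.6
tcp [ 0.5452 -0.1553  0.0085] F [-24.4  -3.7  13.5] M [-0.69  3.89 -0.65]
```

View pics/w5.png

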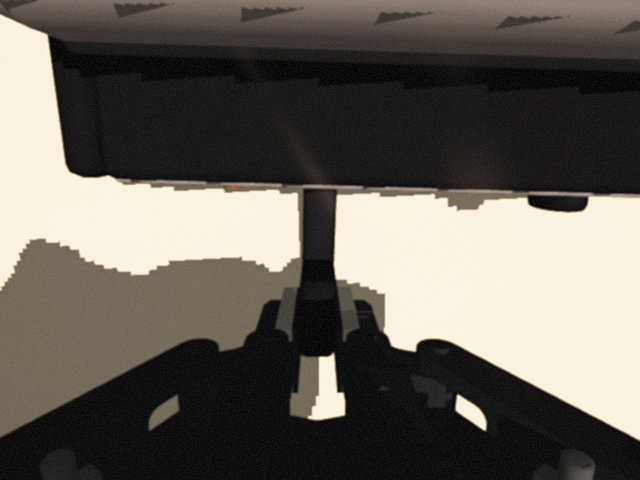

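The wrist view shows the pan fully under the face; only the neck and tab stick out at (318,190–350). The tool stopped moving while the force rose, so the tray is on the rigid stop. I'll relax the push, open, and then lift straight up.

>>> servo_tool:
  rows:
    - [[-0.0005, 0, -0.0003, 0, 0, 0, 1], [-0.001, 0, -0.0003, 0, 0, 0, 1], [-0.001, 0, -0.0003, 0, 0, 0, 1], [-0.001, 0, -0.0003, 0, 0, 0, 0.9], [-0.001, 0, -0.0003, 0, 0, 0, 0.8], [-0.001, 0, -0.0003, 0, 0, 0, 0.7], [-0.001, 0, -0.0003, 0, 0, 0, 0.5], [-0.001, 0, -0.0003, 0, 0, 0, 0.3], [-0.001, 0, -0.0003, 0, 0, 0, 0.2], [-0.001, 0, -0.0003, 0, 0, 0, 0.2], [-0.001, 0, -0.0003, 0, 0, 0, 0.2]]

```text
time: 20.02
tcp_pos: [0.5468, -0.1551, 0.0091]
ee_rot: [1.0, -0.01, 0.0, -0.0]
ft_force: [-0.1, -0.5, 0.4]
grip_width: 0.0685
gripper_force: 0.0
```

```bash
python3 -c "
from h import *
s=readout.observe();print(s['tcp_pos'],s['ft_force'],s['ft_torque'],s['grip_width'])
im,P=cloud('wrist'); np.save('w6.npy',P); cv2.imwrite('pics/w6.png',im)"
```

```text
[ 0.5467691  -0.15513022  0.00913232] [-0.14840909 -0.47929342  0.36820975] [ 0.02911886 -0.01219962 -0.01376862] 0.06854257193165783
```

View pics/w6.png

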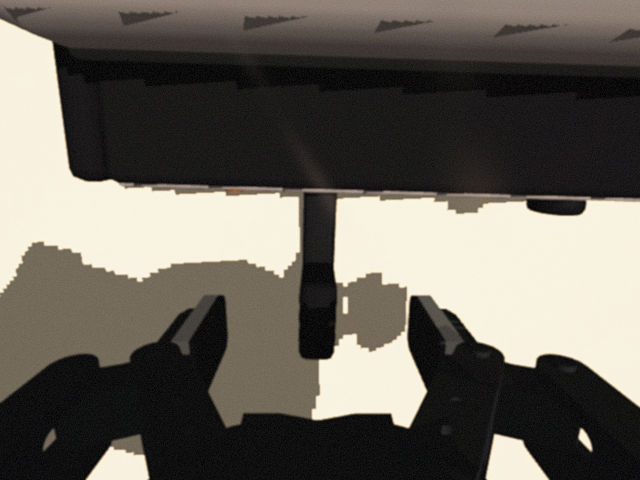

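Released cleanly: the contact force is zero and the tab at (318,310) stands free between the open fingers. Next I'll lift straight up and check.

>>> servo_tool:
  rows:
    - [[0, 0, -0.008, 0, 0, 0, 0.2], [0, 0, -0.02, 0, 0, 0, 0.2], [0, 0, -0.035, 0, 0, 0, 0.2], [0, 0, -0.055, 0, 0, 0, 0.2], [0, 0, -0.08, 0, 0, 0, 0.2], [-0.01, 0, -0.105, 0, 0, 0, 0.2], [-0.02, 0, -0.13, 0, 0, 0, 0.2], [-0.03, 0, -0.15, 0, 0, 0, 0.2], [-0.04, 0, -0.17, 0, 0, 0, 0.2], [-0.04, 0, -0.18, 0, 0, 0, 0.2], [-0.04, 0, -0.18, 0, 0, 0, 0.2], [-0.04, 0, -0.18, 0, 0, 0, 0.2]]

```text
time: 21.07
tcp_pos: [0.5071, -0.1545, 0.1893]
ee_rot: [1.0, -0.01, 0.0, 0.0]
ft_force: [0.0, -0.3, -0.4]
grip_width: 0.0685
gripper_force: 0.0
```

Run:
```python
from h import *
im,P=cloud("wrist"); cv2.imwrite("pics/w7.png",im)
x,y,z=P[...,0],P[...,1],P[...,2]
dark=im.astype(int).sum(2)<200
m=dark&(z>.034)&(z<.046)&(x>.5)&(x<.58)&(y>-.19)&(y<-.12)
r=cv2.minAreaRect(P[m][:,:2].astype(np.float32)*1000); print("tab",m.sum(),r)
g=(z>.057)&(z<.067)&(x>.57)&(x<.64)&(y>-.27)&(y<-.1)
F=np.array([P[np.where(g[:,c])[0].max(),c,:2] for c in range(640) if g[:,c].sum()>3],np.float32)
l=cv2.fitLine(F,cv2.DIST_HUBER,0,.001,.001).ravel(); print("face",l)
d=np.array(r[0])/1000-l[2:]; n=np.array([l[1],-l[0]])*np.sign(l[1]); print("tab to face mm",1000*d@n,"face yaw",-np.degrees(np.arctan(l[0]/l[1])))
for n in("mug","pepper_mill","tomato","onion","spice_jar"):
    im,P=(im,P) if n!="mug" else cloud("top")
    b=viewer.boxes_of(n,"top")[:1]; print(n,[np.round(k["box"]) for k in b])
print(readout.observe()["ft_force"])
```

```text
tab 538 ((544.9876098632812, -154.3415069580078), (12.833602905273438, 31.514684677124023), 88.60594940185547)
face [ 0.04917612  0.99879014  0.59791726 -0.15607242]
tab to face mm -52.95073139857333 face yaw -2.8187208
mug [array([490., 290.,  32.,  53.])]
pepper_mill [array([274., 168.,  26.,  38.])]
tomato [array([163., 248.,  31.,  29.])]
onion [array([180., 186.,  42.,  42.])]
spice_jar [array([237., 162.,  28.,  30.])]
[-0.42043623  0.01803086  0.06271879]
```

The tab stands 52.95 mm in front of the face (home is 53), and nothing around it has moved; the arm only partly hides the mug in this view.

```bash
python3 -c "
from bench import hand_in
print(hand_in())"
```

```text
the job is handed in; nothing more can be done
None
```

The drip tray is fully home against the stop (tab measured 53 mm in front of the grill face) and released with the arm clear; the job was handed in at about 21 s, and no verdict was returned.

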